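# Cue the next weighing step

### The job

Cue the next weighing for a trainee: press the orange tare button on the kitchen scale fully down and let it come back up, then point at the tub with the blue lid, holding the fingertips still a few centimetres above the middle of its lid for two seconds, then point in the same way at the white bowl that stands on the scale, a few centimetres above its rim over its middle, for two seconds. Only point: never touch, push or lift a tub, bowl or cup, and do not dip close to the other two lids on the way. Finish clear of everything, with all things standing where they were.

Things in the scene. Friction and masses are not known exactly. Their poses are not given: they have to be found in the camera images.
- scale: fixed flat kitchen scale, black, 250 x 160 mm, with a steel platform (165 x 150 mm, its top 22 mm above the table) over its +x part and a control strip with a grey-green display and an orange button at its -x end; origin at the centre of its underside on the table, x along its length away from the control strip, z up
- tare (a joint): travel of the scale's tare button, m: 0 up, 0.006 fully down; a spring returns it and about 4 N holds it fully down
- tare_top (a point): middle of the top face of the round orange tare button (26 mm diameter, in a grey housing on the scale's control strip), pressed straight down
- bowl_rim (a point): centre of the mouth, at rim height, of the white bowl that stands on the scale; z up
- bowl: the white ceramic bowl standing loose on the scale's steel platform, 120 mm across the rim, 55 mm high; origin at the centre of its underside
- tub_blue_lid (a point): middle of the top of the blue lid; z up
- tub_green_lid (a point): middle of the top of the green lid; z up
- tub_yellow_lid (a point): middle of the top of the yellow lid; z up
- tub_blue: closed white plastic tub, 64 mm diameter, 116 mm tall over its blue screw lid (62 mm diameter, 24 mm high), standing loose on the table; origin at the centre of its underside, z up. The three tubs differ only in lid colour.
- tub_green: closed white plastic tub, 64 mm diameter, 116 mm tall over its green screw lid (62 mm diameter, 24 mm high), standing loose on the table; origin at the centre of its underside, z up. The three tubs differ only in lid colour.
- tub_yellow: closed white plastic tub, 64 mm diameter, 116 mm tall over its yellow screw lid (62 mm diameter, 24 mm high), standing loose on the table; origin at the centre of its underside, z up. The three tubs differ only in lid colour.
- blue_bowl: plain blue shallow bowl standing loose on the table beyond the work, 110 mm across, 40 mm high; origin at the centre of its underside; a bystander
- cup: small green measuring cup standing loose on the table, 70 mm across, 50 mm high; origin at the centre of its underside; a bystander

How it is judged (in metres and radians):
On the way, in this order (a step that is already met when the one before it is completed fails the run):
1. the tare button is pressed down (over 4.5 of its 6 mm) (value of joint tare above 0.0045 m), for 0.1 s.
2. the button has come back up (value of joint tare below 0.001 m), for 0.1 s.
3. the fingertips point at the blue lid: the grasp point stays within 30 mm of its middle sideways and 15 to 100 mm above it for 1.6 s (horizontal distance between the grasp point and tub_blue_lid below 0.03 m and z of the grasp point in the frame of tub_blue_lid between 0.015 and 0.1 m), for 1.6 s.
4. the fingertips point at the white bowl on the scale: the grasp point stays within 35 mm of the middle sideways and 0 to 100 mm above its rim for 1.6 s (horizontal distance between the grasp point and bowl_rim below 0.035 m and z of the grasp point in the frame of bowl_rim between 0 and 0.1 m), for 1.6 s.
At the end, for the whole second after the job is handed in: The button is up, and every tub, bowl and cup stands upright (within 0.1 rad), at rest and within 10 mm of where it began (distance of each of tub_blue, tub_green, tub_yellow, bowl, blue_bowl, cup from where it was at the start of the episode below 0.01 m and angle between each of tub_blue, tub_green, tub_yellow, bowl, blue_bowl, cup's own z axis and vertical below 0.1 rad and linear speed of each of tub_blue, tub_green, tub_yellow, bowl, blue_bowl, cup below 0.02 m/s and value of joint tare below 0.001 m); the robot touches nothing.
It fails at once if the robot touches a tub, bowl or the cup (over 0.5 N) (contact force between any of the fingers, the arm and tub_blue above 0.5 N or contact force between any of the fingers, the arm and tub_green above 0.5 N or contact force between any of the fingers, the arm and tub_yellow above 0.5 N or contact force between any of the fingers, the arm and bowl above 0.5 N or contact force between any of the fingers, the arm and blue_bowl above 0.5 N or contact force between any of the fingers, the arm and cup above 0.5 N).
It fails at once if a tub, bowl or the cup is lifted, carried or pushed more than 15 mm (distance of any of tub_blue, tub_green, tub_yellow, bowl, blue_bowl, cup from where it was at the start of the episode above 0.015 m).
It fails at once if the grasp point dips within 50 mm of the middle of the green or yellow lid (distance between the grasp point and tub_green_lid below 0.05 m or distance between the grasp point and tub_yellow_lid below 0.05 m).
It also fails if it takes over 58 s, if anything falls off the work surface, if the arm or the gripper's body presses on something with over 40 N, if the wrist force passes 120 N, or if a joint passes its speed limit or range.

### The arm

A 6-joint arm with a two-finger parallel gripper is mounted at the origin on the work surface. World frame = base frame: x ahead of the robot, y to its left, z up, the work surface at z = 0. Lengths are in mm, angles in rad, forces in N, time in s.
With the tool pointing down it reaches from about 400 to 825 mm from the base axis. Payload 7 kg.
Tool frame: the origin (TCP) lies midway between the tips of the shut fingers; the grasp point (between the pads) lies 19 mm behind it; z points along the fingers, y is the direction in which the jaws open and shut (so a half turn about z gives the same grasp; the last joint's range is limited). The gripper opens to 85 mm and grips with 20 to 120 N. Pads are 22 mm wide; open, the fingers measure 114 mm over their backs; the gripper's body (76 mm by 85 mm) begins 54 mm behind the grasp point. The pads swing forward as they close: fully open they stand 13 mm farther back than shut.
Start: joints at [-1.007, 0.359, 0.012, 0, -1.224, -0.288], TCP at [183.788, -649.475, 231.302] pointing down, gripper open.
Joint ranges: [-3.07, 3.07], [-1.43, 2.12], [-1.02, 1.25], [-3.03, 1.67], [-3.05, -0], [-3.03, 3.03]. Speed limits (rad/s): [2.39, 2.39, 3.01, 3.14, 3.14, 3.14].

### API

Orientations are given as a unit quaternion [x, y, z, w].
In Python, from rig import read_state, viewer, r gives the robot as it stands.
- The arm moves only by the shell command python3 -m crank 'ROWS'. ROWS is JSON, a list of rows, each a list of 3 entries, a list of its own where there are three numbers: the shift along the tool's x, y, z in units of 5 cm (1.0 is 5 cm), then the turn, a rotation vector about the tool's x, y, z in units of 360 degrees (1.0 is 360 degrees), then the gripper's target within -1 to 1 (shut at 1, half-way at 0, fully open at -1). A call has 1 to 12 rows; each row shifts and turns the commanded pose from where the row before left it, along the tool's axes as they then stand; what a row does not reach is not made up. A row lasts 1/8 s, in which the tool goes at most 62.5 mm and 10.7 degrees, less where a joint would pass 70% of its speed; a pose out of reach is approached as far as the arm can. A call with a number of a shift or a turn outside -1 to 1 is refused whole. A call with a gripper value outside its range is refused whole. The fingers move at their own pace and stop on an object; the grip force is fixed at half the most. Time passes only in rows, so rows that do not move let the fingers close. It gives the time, the measured TCP pose, the force and the opening at its end, in the units of the state.
- read_state(): the state, without advancing time (a new reading comes with each control period).
- viewer.get_image(name): name is "scene" or "top" or "wrist"; returns a dict with "img" (420x560x3 uint8, red, green, blue), "depth" (420x560 float32, mm along the optical axis (not along the pixel's ray), 0 where there is no reading), "fx", "fy", "cx", "cy" (pixels), "cam_to_world" (4x4, takes a point from camera to world coordinates). Camera axes: x right, y down, z forward; pixel columns grow to the right and rows downward; lengths in mm; the calibration is good to about 2 mm. The wrist camera is an equidistant fisheye: a pixel r from the principal point sees the ray r / f radians off the axis. A picture is of the moment at which its call begins.
- r.sign_off(): hands the job in, once; it reports no verdict.
The state is a dict: "t": time; "joint_pos": joint angles; "qd": joint speeds; "effort": joint torques, N m; "ee_pos": TCP position; "tool_rot": TCP orientation; "force": force on the tool from outside, world axes, zero at the start; "torque": the same for the moment, N m; "opening": finger opening in mm.
Only numpy, scipy, OpenCV 4.12 (cv2) and the standard library are available. Lean on these libraries where they do the work, as an engineer would, in place of code of your own. Each camera call takes 0.05 s, during which the arm holds its last target. There are 200 camera calls.

## Working session

There is one attempt and no reset: what is moved stays moved. The work goes in short steps, Python scripts to look and compute and a shell command to move; the robot and the scene stay as the last step left them, time stands still between calls to the robot, and variables do not carry over. Pictures are saved under pics/ and viewed, on a budget of 10 in all, crops included, one or two more only if the job needs it, and the job is handed in when it is done.

```bash
mkdir -p pics; cat > h.py <<'E'
import numpy as np,cv2
from rig import read_state,viewer,r
def pts(d):
    v,u=np.mgrid[0:420,0:560]; z=d["depth"]
    P=np.stack([(u-d["cx"])/d["fx"]*z,(v-d["cy"])/d["fy"]*z,z,np.ones_like(z)],-1)
    return (P@np.array(d["cam_to_world"]).T)[...,:3]
E
python3 - <<'E'
from h import *
print(read_state())
a={n:viewer.get_image(n) for n in("top","scene")}
for n,d in a.items():
    cv2.imwrite(f"pics/{n}.png",d["img"][...,::-1]); np.savez(f"{n}.npz",**d)
d=a["top"];P=pts(d);h=cv2.cvtColor(d["img"],cv2.COLOR_RGB2HSV)
print(np.array(d["cam_to_world"]))
for n,lo,hi in(("orange",6,17),("yellow",20,34),("green",40,85),("blue",95,130)):
    m=((h[...,0]>=lo)&(h[...,0]<=hi)&(h[...,1]>110)&(h[...,2]>60)).astype(np.uint8)
    k,L,S,C=cv2.connectedComponentsWithStats(m)
    for i in range(1,k):
        if S[i,4]>60:
            q=P[(L==i)&(d["depth"]>0)]
            print(n,S[i],C[i].round(),np.median(q,0).round(1),q.min(0).round(),q.max(0).round())
E
```

```text
{'t': 0.0, 'joint_pos': array([-1.00692053e+00,  3.59414959e-01,  1.10832040e-02, -3.93695284e-04,
       -1.22407861e+00, -2.88110889e-01]), 'qd': array([ 0.00071471,  0.00029034,  0.00028698, -0.00095365,  0.00033806,
        0.00025847]), 'effort': array([-2.28888357e-04, -5.83312368e+01,  2.93436062e+01,  6.93682283e+00,
       -5.85979287e-03,  3.01919829e-05]), 'ee_pos': array([ 183.66364352, -649.04492457,  230.34826178]), 'tool_rot': array([-1.37379522e-01,  9.90518138e-01,  8.11373282e-04, -1.64941384e-04]), 'force': array([-0.04947938,  0.39340184,  0.50984378]), 'torque': array([ 0.01289288,  0.03540947, -0.03036007]), 'opening': 85.65073323628341}
[[ 1.35064292e-02 -9.96890017e-01  7.76393558e-02  5.12914424e+02]
 [-9.99863322e-01 -1.27246271e-02  1.05555938e-02  3.01772265e+01]
 [-9.53483426e-03 -7.77713126e-02 -9.96925629e-01  1.34064856e+03]
 [ 0.00000000e+00  0.00000000e+00  0.00000000e+00  1.00000000e+00]]
orange [533 103  27  52 293] [542. 133.] [ 775.2 -537.   225.5] [ 735. -583.  210.] [ 845. -527.  239.]
orange [486 164  26  27 393] [496. 178.] [ 691.5 -484.3  11
[... 326 characters left out ...]
60.   -4.] [ 191. -333.    9.]
yellow [240 268  27  28 609] [253. 281.] [444.   85.7 115.7] [402.  56.  -5.] [475. 124. 124.]
green [146 161  27  26 574] [159. 174.] [711.3 337.7  13.9] [674. 298.  -2.] [739. 364.  57.]
green [165 235  26  26 547] [177. 248.] [519.8 265.7 116.4] [491. 237.  93.] [550. 295. 122.]
green [369 257  22  12 199] [379. 262.] [ 491.2 -230.1   17.8] [ 477. -258.   10.] [ 504. -203.   26.]
blue [ 258  113   40   40 1245] [277. 133.] [822.8  33.5  16.9] [766. -17.  -3.] [868.  82.  49.]
blue [ 68 184  18  17 238] [ 76. 192.] [660.4 549.6  16.9] [640. 530.   3.] [682. 572.  23.]
blue [237 197  26  26 531] [250. 210.] [612.   95.3 116.3] [583.  67.  84.] [643. 127. 124.]
```

View pics/top.png

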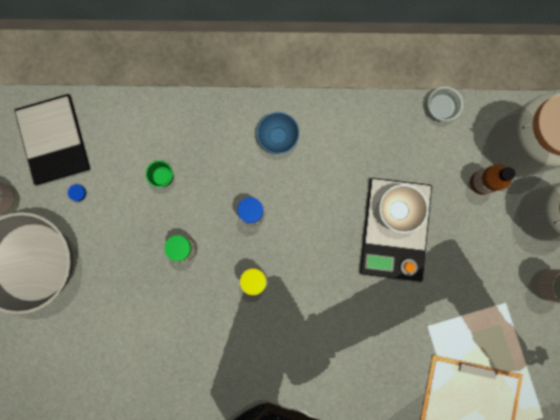

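View pics/scene.png

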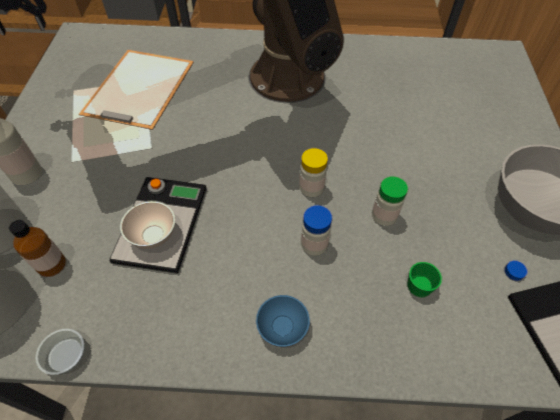

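The top view shows the scale, with its button at (409,267) and the white bowl at (403,208). The blue, green and yellow lids are at (250,210), (177,248) and (253,281). The scene view agrees: button (156,185), white bowl (148,228), blue lid (317,219). I'll now cast rays from both views.

```bash
python3 - <<'E'
from h import *
def ray(d,u,v):
    T=np.array(d["cam_to_world"]); w=T[:3,:3]@[(u-d["cx"])/d["fx"],(v-d["cy"])/d["fy"],1]; return T[:3,3],w/np.linalg.norm(w)
def plane(d,u,v,z):
    o,w=ray(d,u,v); return o+w*(z-o[2])/w[2]
def blob(d,lo,hi,near):
    h=cv2.cvtColor(d["img"],cv2.COLOR_RGB2HSV)
    m=((h[...,0]>=lo)&(h[...,0]<=hi)&(h[...,1]>110)&(h[...,2]>60)).astype(np.uint8)
    k,L,S,C=cv2.connectedComponentsWithStats(m)
    i=min([i for i in range(1,k) if S[i,4]>40],key=lambda i:np.hypot(*(C[i]-near)))
    return C[i],S[i]
D={n:dict(np.load(n+".npz")) for n in("top","scene")}
nm={"button":(6,17,(409,267),(156,185)),"blue":(95,130,(250,210),(317,219)),"green":(40,85,(177,248),(392,190)),"yellow":(20,34,(253,281),(314,160))}
for n,(lo,hi,a,b) in nm.items():
    (ca,sa),(cb,sb)=blob(D["top"],lo,hi,a),blob(D["scene"],lo,hi,b)
    (o,w),(p,x)=ray(D["top"],*ca),ray(D["scene"],*cb)
    t=np.linalg.lstsq(np.c_[w,-x],p-o,rcond=None)[0]; A=o+w*t[0];B=p+x*t[1]
    print(n,ca.round(1),cb.round(1),sa[4],sb[4],"tri",((A+B)/2).round(1),"gap",np.linalg.norm(A-B).round(1),"plane",plane(D["top"],*ca,38 if n=="button" else 116).round(1))
for n,d in D.items():
    P=pts(d); m=(P[...,2]>60)&(P[...,2]<90)&(abs(P[...,0]-613)<85)&(abs(P[...,1]+290)<85)&(d["depth"]>0)
    q=P[m]; (c,rad)=cv2.minEnclosingCircle(q[:,:2].astype(np.float32)); print(n,len(q),"bowl",c,rad,np.median(q,0).round(1))
    # everything tall: obstacles
    if n=="top":
        m=(P[...,2]>60)&(d["depth"]>0)
        k,L,S,C=cv2.connectedComponentsWithStats(m.astype(np.uint8))
        for i in range(1,k):
            if S[i,4]>80: q=P[L==i];print("tall",C[i].round(),q.min(0).round(),q.max(0).round())
    e=P[abs(P[...,2]-77)<400]
    # scale edges
b=D["top"]
for u,v in((403,208),): print(plane(b,u,v,77))
E
```

```text
button [409.3 266.6] [155.2 183. ] 85 99 tri [ 481.5 -302.4   36.2] gap 1.8 plane [ 481.4 -301.    38. ]
blue [249.8 209.7] [317.1 219. ] 531 646 tri [613.3  94.8 104.8] gap 2.9 plane [612.4  95.6 116. ]
green [177.3 247.6] [393.1 189.2] 547 577 tri [520.3 266.8 103.5] gap 2.5 plane [520.4 265.6 116. ]
yellow [252.7 281.4] [313.9 160.2] 609 578 tri [442.8  85.6 102.9] gap 2.0 plane [443.5  86.  116. ]
top 545 bowl (624.8787231445312, -277.1548767089844) 60.1308708190918 [ 630.4 -297.1   72.3]
tall [526. 142.] [ 668. -617.   60.] [ 884. -464.  245.]
tall [  3. 197.] [606. 699.  60.] [676. 724. 100.]
tall [546. 211.] [ 551. -655.   60.] [ 688. -584.  178.]
tall [407. 207.] [ 566. -337.   60.] [ 682. -218.   84.]
tall [250. 210.] [581.  65.  61.] [643. 127. 124.]
tall [ 31. 262.] [361. 522.  60.] [600. 717. 118.]
tall [179. 248.] [490. 236.  61.] [552. 298. 122.]
tall [253. 280.] [414.  56.  60.] [476. 116. 124.]
tall [552. 285.] [ 402. -655.   60.] [ 481. -614.  140.]
tall [271. 413.] [142. -42. 148.] [239. 123. 460.]
scene 700 bowl (624.3236694335938, -279.436279296875) 60.68532943725586 [ 602.  -289.6   71.7]
[ 624.54838696 -276.65789326   77.        ]
```

Heights, sizes and reach are consistent: the bowl radius is 60 mm and the lids are at about 116 mm. Next I move above the button with the gripper closing.

```bash
python3 -m crank '[[[-0.846,0.561,0],[0,0,0],1],[[-0.846,0.561,0],[0,0,0],1],[[-0.846,0.561,0],[0,0,0],1],[[-0.846,0.561,0],[0,0,0],1],[[-0.846,0.561,0],[0,0,0],1],[[-0.846,0.561,0],[0,0,0],1],[[-0.846,0.561,0],[0,0,0],1],[[-0.846,0.561,0],[0,0,0],1],[[-0.846,0.561,0],[0,0,0],1],[[0,0,1],[0,0,0],1],[[0,0,1],[0,0,0],1],[[0,0,0],[0,0,0],1]]'
python3 - <<'E'
from h import *
from scipy.spatial.transform import Rotation as R
s=read_state();print(s["t"],s["ee_pos"],s["tool_rot"],s["opening"],s["joint_pos"],s["force"])
M=R.from_quat(s["tool_rot"]).as_matrix();print(M.round(3))
print(M.T@(np.array([481.5,-302,80])-s["ee_pos"])/50)
d=viewer.get_image("wrist");cv2.imwrite("pics/w1.png",d["img"][...,::-1]);np.savez("w1.npz",**d)
h=cv2.cvtColor(d["img"],cv2.COLOR_RGB2HSV)
m=((h[...,0]>=6)&(h[...,0]<=17)&(h[...,1]>130)&(h[...,2]>80)).astype(np.uint8)
k,L,S,C=cv2.connectedComponentsWithStats(m);T=np.array(d["cam_to_world"])
for i in range(1,k):
    if S[i,4]>60:
        x,y=C[i]-[d["cx"],d["cy"]];q=np.hypot(x,y);th=q/d["fx"];w=T[:3,:3]@[np.sin(th)*x/q,np.sin(th)*y/q,np.cos(th)]
        z=np.median(d["depth"][L==i]);Z=T[2,3]+w[2]*z/np.cos(th)
        print(S[i],C[i],"Z",Z,(T[:3,3]+w*(38-T[2,3])/w[2]).round(1))
E
```

```text
t: 1.6
ee_pos: [478.6, -301.8, 127.8]
tool_rot: [-0.137, 0.991, 0.002, -0.004]
force: [0.4, 0.3, 0.8]
opening: -0.1
1.6 [ 478.61051894 -301.81148787  127.7820014 ] [-0.13734196  0.99051532  0.00176769 -0.00367025] -0.10769265089881082 [-2.17324554e-01  2.75203096e-01 -3.63955423e-01 -9.44502036e-04
 -9.39749784e-01 -1.07735425e+00] [0.4430814  0.32973216 0.83020356]
[[-0.962 -0.272 -0.008]
 [-0.272  0.962  0.002]
 [ 0.007  0.005 -1.   ]]
[-0.06106639 -0.02366049  0.95515067]
[262 202  33  33 642] [279.43457944 219.59345794] Z 40.0938123495784 [ 480.4 -302.2   38. ]
[ 55 312  12  10  72] [ 61.5        316.88888889] Z 23.268923172809565 [ 654.1 -499.1   38. ]
[  12  349   47   65 2018] [ 32.97026759 382.60307235] Z 117.11415286115442 [ 823.  -578.1   38. ]
```

View pics/w1.png

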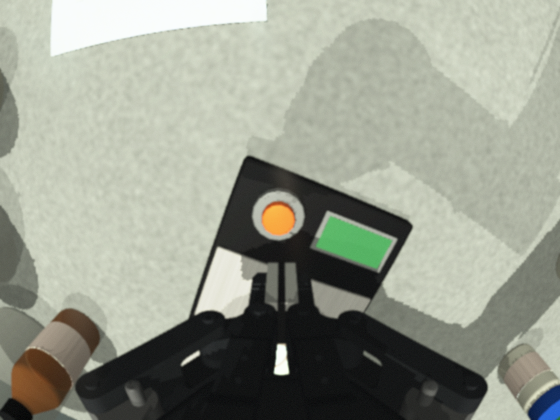

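The wrist view shows the orange button at (279,219), top at about z = 39, with the shut fingers just behind it. It agrees with the earlier fix to within 1 mm. Descending.

```bash
python3 -m crank '[[[-0.05,-0.02,0.5],[0,0,0],1],[[0,0,0.6],[0,0,0],1],[[0,0,0.5],[0,0,0],1],[[0,0,0.1],[0,0,0],1],[[0,0,0],[0,0,0],1]]'
```

```text
t: 2.28
ee_pos: [485.2, -303.8, 48.0]
tool_rot: [-0.138, 0.99, -0.001, 0.001]
force: [0.4, -0.5, 0.4]
opening: 0.0
```

```bash
python3 -m crank '[[[0.065,0.05,0.1],[0,0,0],1],[[0,0,0.08],[0,0,0],1],[[0,0,0],[0,0,0],1]]'; python3 -m crank '[[[0,0,0.06],[0,0,0],1],[[0,0,0.06],[0,0,0],1],[[0,0,0],[0,0,0],1]]'
```

```text
t: 2.65
ee_pos: [480.3, -301.7, 37.6]
tool_rot: [-0.138, 0.99, -0.0, 0.0]
force: [-0.9, 0.6, 2.0]
opening: 0.1
t: 3.02
ee_pos: [480.5, -301.8, 33.7]
tool_rot: [-0.138, 0.99, -0.0, 0.0]
force: [-6.8, 5.1, 26.1]
opening: 0.2
```

Force is 26 N at z = 33.7, well past the 4 N needed, so the button is against its stop. Hold, then lift.

```bash
python3 -m crank '[[[0,0,0],[0,0,0],1],[[0,0,-0.2],[0,0,0],1],[[0,0,-0.3],[0,0,0],1],[[0,0,-0.9],[0,0,0],1],[[0,0,-1],[0,0,0],1],[[0,0,-0.6],[0,0,0],1],[[0,0,0],[0,0,0],1],[[0,0,0],[0,0,0],1]]'
python3 - <<'E'
from h import *
d=viewer.get_image("wrist");np.savez("w2.npz",**d)
h=cv2.cvtColor(d["img"],cv2.COLOR_RGB2HSV);T=np.array(d["cam_to_world"])
m=((h[...,0]>=6)&(h[...,0]<=17)&(h[...,1]>130)&(h[...,2]>80)).astype(np.uint8)
k,L,S,C=cv2.connectedComponentsWithStats(m)
for i in range(1,k):
    if S[i,4]>60:
        x,y=C[i]-[d["cx"],d["cy"]];q=np.hypot(x,y);th=q/d["fx"];w=T[:3,:3]@[np.sin(th)*x/q,np.sin(th)*y/q,np.cos(th)]
        z=np.median(d["depth"][L==i]);print(C[i],"Z",T[2,3]+w[2]*z/np.cos(th),(T[:3,3]+w*(38-T[2,3])/w[2]).round(1))
E
```

```text
t: 4.03
ee_pos: [479.8, -301.4, 181.0]
tool_rot: [-0.137, 0.991, 0.0, -0.0]
force: [0.0, 0.2, 0.1]
opening: 0.1
[279.64777328 197.54251012] Z 40.28565920542826 [ 480.4 -302.6   38. ]
[ 58.19475446 348.01171875] Z 116.91317728852314 [ 787.3 -556.2   38. ]
```

The button is back up (Z 40.3, against 40.1 before the press). Next is the blue lid, travelling at TCP z ≈ 181.

```bash
python3 -m crank '[[[-0.47,0.692,0],[0,0,0],1],[[-0.47,0.692,0],[0,0,0],1],[[-0.47,0.692,0],[0,0,0],1],[[-0.47,0.692,0],[0,0,0],1],[[-0.47,0.692,0],[0,0,0],1],[[-0.47,0.692,0],[0,0,0],1],[[-0.47,0.692,0],[0,0,0],1],[[-0.47,0.692,0],[0,0,0],1],[[-0.47,0.692,0],[0,0,0],1],[[-0.47,0.692,0],[0,0,0],1],[[0,0,0],[0,0,0],1],[[0,0,0],[0,0,0],1]]'
python3 - <<'E'
from h import *
for n in("top","wrist"):
    d=viewer.get_image(n);cv2.imwrite(f"pics/{n}3.png",d["img"][...,::-1])
E
```

```text
t: 5.58
ee_pos: [611.4, 95.1, 180.0]
tool_rot: [-0.138, 0.99, -0.0, -0.001]
force: [-0.6, -0.0, 0.1]
opening: 0.1
```

View pics/wrist3.png

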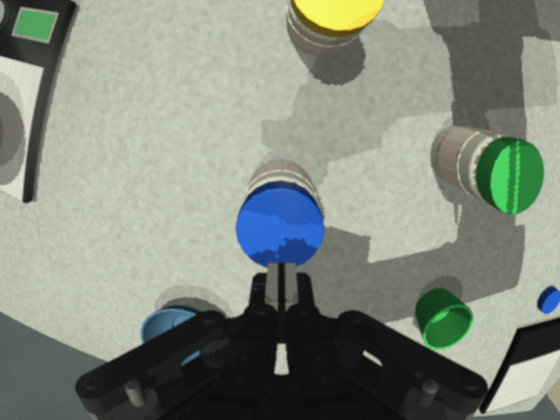

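The fingers are over the blue lid (280,228), with the yellow lid (337,5) and green lid (510,175) well away. I go down 25 mm to put the grasp point about 58 mm above the lid, then hold for over 2 s.

```bash
python3 -m crank '[[[0,0,0.25],[0,0,0],1],[[0,0,0.25],[0,0,0],1],[[0,0,0],[0,0,0],1],[[0,0,0],[0,0,0],1],[[0,0,0],[0,0,0],1],[[0,0,0],[0,0,0],1],[[0,0,0],[0,0,0],1],[[0,0,0],[0,0,0],1],[[0,0,0],[0,0,0],1],[[0,0,0],[0,0,0],1],[[0,0,0],[0,0,0],1],[[0,0,0],[0,0,0],1]]'
python3 -m crank '[[[0,0,0],[0,0,0],1],[[0,0,0],[0,0,0],1],[[0,0,0],[0,0,0],1],[[0,0,0],[0,0,0],1],[[0,0,0],[0,0,0],1],[[0,0,0],[0,0,0],1],[[0,0,0],[0,0,0],1],[[0,0,0],[0,0,0],1],[[0,0,0],[0,0,0],1],[[0,0,0],[0,0,0],1]]'
```

```text
t: 7.18
ee_pos: [612.1, 95.3, 156.3]
tool_rot: [-0.137, 0.991, 0.0, -0.0]
force: [-0.9, -0.0, -0.0]
opening: 0.1
t: 8.43
ee_pos: [612.1, 95.3, 156.3]
tool_rot: [-0.137, 0.991, 0.0, -0.0]
force: [0.2, 0.8, 0.4]
opening: 0.0
```

```bash
python3 -m crank '[[[0,0,-0.5],[0,0,0],1],[[0.198,-0.806,0],[0,0,0],1],[[0.198,-0.806,0],[0,0,0],1],[[0.198,-0.806,0],[0,0,0],1],[[0.198,-0.806,0],[0,0,0],1],[[0.198,-0.806,0],[0,0,0],1],[[0.198,-0.806,0],[0,0,0],1],[[0.198,-0.806,0],[0,0,0],1],[[0.198,-0.806,0],[0,0,0],1],[[0.198,-0.806,0],[0,0,0],1],[[0,0,0],[0,0,0],1],[[0,0,0],[0,0,0],1]]'
python3 - <<'E'
from h import *
d=viewer.get_image("wrist");cv2.imwrite("pics/w4.png",d["img"][...,::-1])
E
```

```text
t: 9.93
ee_pos: [625.0, -278.0, 181.0]
tool_rot: [-0.137, 0.991, 0.0, -0.0]
force: [0.3, -0.0, 0.3]
opening: -0.1
```

View pics/w4.png

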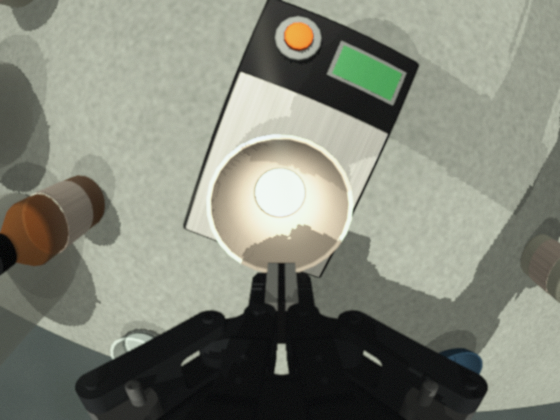

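The wrist view shows the bowl rim centred at about (281,204), in line with the fingers, allowing for the camera offset. Lower 65 mm and hold.

```bash
python3 -m crank '[[[0,0,0.5],[0,0,0],1],[[0,0,0.5],[0,0,0],1],[[0,0,0.3],[0,0,0],1],[[0,0,0],[0,0,0],1],[[0,0,0],[0,0,0],1],[[0,0,0],[0,0,0],1],[[0,0,0],[0,0,0],1],[[0,0,0],[0,0,0],1],[[0,0,0],[0,0,0],1],[[0,0,0],[0,0,0],1],[[0,0,0],[0,0,0],1],[[0,0,0],[0,0,0],1]]'
python3 -m crank '[[[0,0,0],[0,0,0],1],[[0,0,0],[0,0,0],1],[[0,0,0],[0,0,0],1],[[0,0,0],[0,0,0],1],[[0,0,0],[0,0,0],1],[[0,0,0],[0,0,0],1],[[0,0,0],[0,0,0],1],[[0,0,0],[0,0,0],1],[[0,0,0],[0,0,0],1],[[0,0,0],[0,0,0],1]]'
python3 -m crank '[[[0,0,-0.6],[0,0,0],1],[[0,0,-1],[0,0,0],1],[[0,0,-1],[0,0,0],1],[[0,0,-0.6],[0,0,0],1],[[0,0,0],[0,0,0],1],[[0,0,0],[0,0,0],1],[[0,0,0],[0,0,0],1],[[0,0,0],[0,0,0],1]]'
python3 - <<'E'
from h import *
d=viewer.get_image("scene");cv2.imwrite("pics/s5.png",d["img"][...,::-1])
e=dict(np.load("scene.npz"));h=[cv2.cvtColor(x["img"],cv2.COLOR_RGB2HSV) for x in(e,d)]
for n,lo,hi,c in(("button",6,17,(155,183)),("blue",95,130,(317,219)),("green",40,85,(393,189)),("yellow",20,34,(314,160)),("cup",40,85,(424,280)),("blue bowl",95,130,(283,321))):
    o=[]
    for x in h:
        m=((x[...,0]>=lo)&(x[...,0]<=hi)&(x[...,1]>110)&(x[...,2]>60)).astype(np.uint8);k,L,S,C=cv2.connectedComponentsWithStats(m)
        i=min([i for i in range(1,k) if S[i,4]>40],key=lambda i:np.hypot(*(C[i]-c)));o+=[C[i].round(1),S[i,4]]
    print(n,*o)
E
```

```text
t: 11.48
ee_pos: [625.1, -278.0, 116.3]
tool_rot: [-0.137, 0.991, 0.0, -0.0]
force: [0.5, -0.3, -0.7]
opening: -0.4
t: 12.72
ee_pos: [625.2, -278.0, 116.3]
tool_rot: [-0.137, 0.991, 0.0, -0.0]
force: [0.5, 0.5, 0.3]
opening: 0.1
t: 13.72
ee_pos: [624.9, -277.9, 275.2]
tool_rot: [-0.137, 0.991, 0.0, -0.001]
force: [0.6, 0.7, 0.2]
opening: 0.1
button [155.2 183. ] 99 [155.1 183. ] 99
blue [317.1 219. ] 646 [317.1 219. ] 651
green [393.1 189.2] 577 [393. 189.] 587
yellow [313.9 160.2] 578 [313.9 160.4] 563
cup [424.2 278.3] 854 [423.9 278.6] 882
blue bowl [282.5 320.5] 2008 [282.6 320.5] 1970
```

View pics/s5.png

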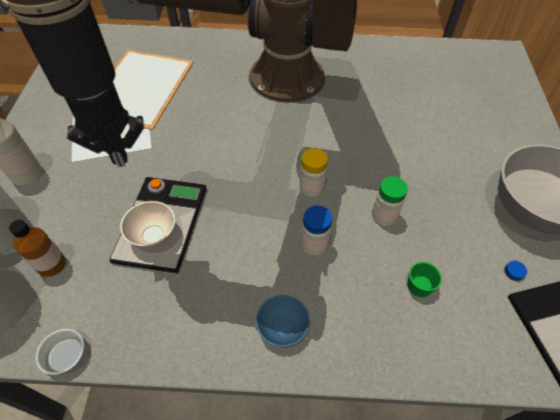

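The gripper is clear at (118,155). The white bowl is still at (148,228) and everything else stands where it was, so I hand in.

```bash
python3 -c "from rig import r; print(r.sign_off())"
```

```text
the job is handed in; nothing more can be done
None
```

I pressed the tare button and let it come back up, pointed at the blue lid and then the white bowl, and handed the job in at about 14 s. The hand-in gave no verdict.

- **Tare button:** I pressed it to its stop at 26 N. Its measured height afterwards was 40.3 mm, against 40.1 mm before, so it came back up.
- **Blue lid:** the grasp point held still about 59 mm above the middle of the lid for over 2 s.
- **White bowl:** the grasp point held still about 58 mm above the rim, over the middle, for over 2 s.
- **Finish:** the arm ended clear, with the fingertips about 275 mm above the table.

**Last checks:** in the scene camera, the button, the three lids, the cup and the blue bowl were all within 0.4 pixels of where they started. I checked the white bowl only by eye, and it had not visibly moved. The force readings showed no contact apart from the button press.

**Disagreement:** the two-camera estimate put the lids at about 104 mm instead of 116 mm. The lid sides, visible in the angled view, probably pulled it down. Depth readings gave 116 mm, matching the given size, so I used that.

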